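# Seat a wood sample in the holding jig and snap the clamp lever over

## Robot

A 6-joint arm with a two-finger parallel gripper is mounted at the origin on a cart in front of the work surface, level with it; the furniture and walls round the work are solid. World frame = base frame: x ahead of the robot, y to its left, z up, the work surface at z = 0. Lengths are in mm, angles in rad, forces in N, time in s.
With the tool pointing down it reaches from about 350 to 775 mm from the base axis. Payload 7.3 kg.
Tool frame: the origin (TCP) lies at the very end of the fingers, on their centre line; the grasp point (between the pads) lies 19 mm behind it; z points along the fingers, y is the line along which they close (so a half turn about z gives the same grasp; the last joint's range is limited). The gripper opens to 92 mm and grips with 3 to 60 N. Pads are 19 mm wide; open, the fingers measure 130 mm over their backs; the gripper's body (75 mm by 190 mm) begins 47 mm behind the grasp point.
Start: joints at [1.024, 0.342, 1.524, -0, 1.275, -0.146], TCP at [204.819, 483.419, 226.741] pointing down, gripper open.
Joint ranges: [-2.53, 2.53], [-0.77, 2.02], [0.04, 2.7], [-1, 4.14], [0.28, 2.66], [-3.11, 3.11]. Speed limits (rad/s): [2.57, 2.57, 3.14, 3.14, 3.14, 3.14].

## Interface

Orientations are given as [roll, pitch, yaw] about the fixed x, y, z axes, in that order (R = Rz(yaw) Ry(pitch) Rx(roll)).
In Python, from plant import * gives the robot as it stands.
- The arm moves only by the tool arm_command, never from a script. Its arguments are lists of equal length, an entry for each row: "gripper": the finger opening in mm, from 0 to 91.8; "dp": the shift along the tool's x, y, z in units of 25 mm (1.0 is 25 mm), a list of three; "twist": the turn about the tool's z in units of 5 degrees (1.0 is 5 degrees). A call has exactly 5 rows; each row shifts and turns the commanded pose from where the row before left it, along the tool's axes as they then stand; what a row does not reach is not made up. A row lasts 1/8 s, in which the tool goes at most 62.5 mm and 10.7 degrees, less where a joint would pass 70% of its speed; a pose out of reach is approached as far as the arm can. A call is refused whole if a number of a shift passes 1 or a number of a turn 1, either way. A call with a gripper value outside its range is refused whole. The fingers move at their own pace and stop on an object; the grip force is fixed at half the most. Time passes only in rows, so rows that do not move let the fingers close, or fill a call up. It gives the time, the measured TCP pose, the force, the opening and the grip force at its end, in the units of the state.
- get_obs(): the state, without advancing time (a new reading comes with each control period).
- capture(name): name is "scene" or "top"; returns the picture (400x640x3 uint8, red, green, blue); there is no depth.
- get_calibration(name): a dict with "mtx" (3x3 intrinsics, pixels), "dist_coeffs" ([k1, k2, p1, p2, k3] as OpenCV has them; the pictures are not rectified), "position" and "attitude" of the camera in the world. Camera axes: x right, y down, z forward; pixel columns grow to the right and rows downward; lengths in mm; the calibration is good to about 2 mm. A picture is of the moment at which its call begins. get_calibration takes no time and is no camera call.
- close_job(): hands the job in; it is judged then, once.
The state is a dict: "time": time; "joint_positions": joint angles; "dq": joint speeds; "tau": joint torques, N m; "tool_pos": TCP position; "tcp_rot": TCP orientation; "contact_force": force on the tool from outside, world axes, zero at the start; "moment": the same for the moment, N m; "grip_width": finger opening in mm; "finger_force": force on a finger pad.
Only numpy, scipy, OpenCV 4.12 (cv2) and the standard library are available. Lean on these libraries where they do the work, as an engineer would, in place of code of your own. Each camera call takes 0.05 s, during which the arm holds its last target. There are 200 camera calls.

## Task

Without picking anything up, push the wooden sample along the jig's channel with a fingertip until its far end is right up against the end stop. Then push the clamp's lever over past its centre so that it snaps fully to the other side and the rubber pad presses the sample down, and take the hand away. Do not move the paint pot, the tape measure and the eraser that stand beside the jig.

Things in the scene. Friction and masses are not known exactly. Their poses are not given: they have to be found in the camera images.
- jig: fixed holding jig: plywood board 260 x 150 mm, top at z = 12 mm. Origin: centre of its underside; x runs along the channel from its open end (near the robot) to the end stop; z up. Two low aluminium rails (x = -30 to 95 mm, 9 mm above the board, inner faces at y = -27 and 27 mm) make a 54 mm wide channel
- stop_face (a point): foot of the aluminium end stop's face, in the middle of the channel: at x = 75, y = 0, z = 12 mm in the jig's frame (axes as the jig's). The stop rises 20 mm above the board
- lever_pivot (a point): axis of the lever's pivot pin, along the jig's x, at x = 55, y = 0, z = 82 mm in the jig's frame. Two lugs (top at z = 92 mm) carry it on a dark steel bridge across the channel (x = 40 to 70, y = -60 to 60 mm, underside z = 50, top z = 62 mm)
- sample: loose brown wooden block, 110 mm long (its own y, towards the stop), 48 wide, 13 thick, about 70 g; origin: centre of underside. Lies on the board, far end between the rails 40 to 75 mm short of the stop, near end sticking out of the channel. Home: its origin at x = 20 mm and near end at x = -35 mm in the jig's frame, still outside the rails. Slides with plain friction
- clamp_grip (a point): on the axis of the lever's black round grip, 62 mm from the pivot. Grip: 18 mm thick, from 35 to 88 mm from the pivot, on a thin steel rod. It swings in the jig's y-z plane at x = 55 mm. Open: leans 37 degrees to the jig's +y (this point at y = 38, z = 131 mm in the jig's frame); closed: 37 degrees to -y (y = -38 mm)
- clamp_lever (a joint): angle of the lever: 0 open (leaning to the jig's +y), 0.65 upright, 1.3 closed (leaning to -y). A spring holds it at either end: pushed at the grip it takes about 3 N at first, less towards upright, and past upright it snaps by itself to the other end
- clamp_pad: round rubber pad, 20 mm across, on a plunger under the bridge; origin: centre of its lower face, at x = 55, y = 0 mm in the jig's frame. With the lever open its face is at z = 34 mm, 9 mm clear of the sample's top; the closing lever drives it down by itself and it presses the sample with about 3 N
- paint_pot: bystander: round white and yellow paint pot, 54 mm across, 61 mm high, loose on the desk on the -y side of the jig; origin: centre of its underside
- tape: bystander: yellow tape measure, 33 x 80 x 61 mm, loose on the desk on the +y side of the jig; origin: centre of its underside
- rubber: bystander: eraser in a blue sleeve, 22 x 54 x 12 mm, loose on the desk on the -y side of the jig; origin: centre of its underside
There are look-alikes about, which are no part of the job. Several things have the shape of the sample; the one meant has the colours described above.

How it is judged:
By the outcome, as a careful person would: the job done as asked, in the order asked, and still so for the second after the job is handed in, with the robot touching nothing.
It also fails if it takes over 43 s, if anything falls off the work surface, if the arm or the gripper's body presses on something with over 40 N, if the wrist force passes 120 N, or if a joint passes its speed limit or range.

## Working session

There is one attempt and no reset: what is moved stays moved. The work goes in short steps, Python scripts to look and compute and a tool call to move; the robot and the scene stay as the last step left them, time stands still between calls to the robot, and variables do not carry over. Pictures are saved under pics/ and viewed, at most 10 in all, crops included, and the job is handed in when it is done.

Besides the shell and the picture viewer there is one more tool, called after ">>>" as a command line: name --pt "numbers of a row" for each row, then --argument value for the rest. arm_command: Moves the arm, as the interface text tells. Its arguments: {"type":"object","properties":{"gripper":{"type":"array"},"dp":{"type":"array"},"twist":{"type":"array"}},"required":["gripper","dp","twist"]}

```bash
mkdir -p pics; python3 - <<'E'
from plant import *
import cv2
for n in("scene","top"):
    cv2.imwrite(f"pics/{n}0.png",capture(n)[:,:,::-1]); print(n,get_calibration(n))
o=get_obs();print(o["time"],o["tool_pos"],o["tcp_rot"],o["grip_width"])
E
```

```text
scene {'mtx': array([[427.77489199,   0.        , 321.14609302],
       [  0.        , 427.77489199, 190.55278465],
       [  0.        ,   0.        ,   1.        ]]), 'dist_coeffs': array([-0.06933806,  0.        ,  0.        ,  0.        ,  0.        ]), 'position': array([ 166.02687468, -581.42802741,  634.34008495]), 'attitude': array([-2.19269166,  0.00864081, -0.58806594])}
top {'mtx': array([[451.58718067,   0.        , 319.79788277],
       [  0.        , 451.58718067, 202.19096445],
       [  0.        ,   0.        ,   1.        ]]), 'dist_coeffs': array([0.02879375, 0.        , 0.        , 0.        , 0.        ]), 'position': array([412.39798799,  26.15820687, 967.86570984]), 'attitude': array([-2.92990009, -0.00384778, -1.61987476])}
0.1 [204.60651881 483.10634349 226.11268912] [-3.14023373e+00 -2.16132912e-04  2.74085742e+00] 91.96638456704231
```

View pics/scene0.png

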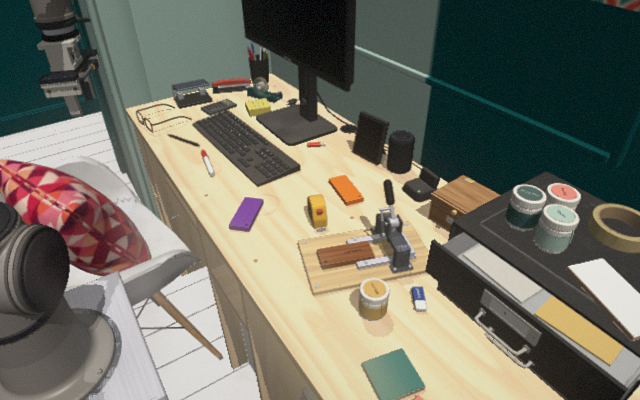

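View pics/top0.png

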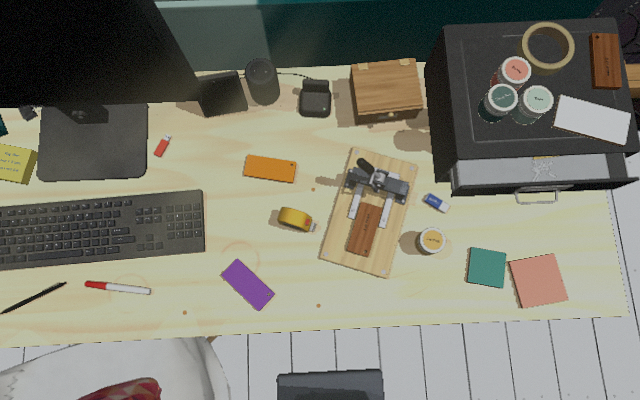

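The scene view shows the jig at about (365,255) with the open lever at (390,195). The top view shows the jig centre at (370,212), the sample at (364,229), the tape at (295,218), the pot at (431,240) and the eraser at (436,203). Look-alikes for the sample:
- dark brown block on the cabinet, top (606,60)
- orange block (270,168)
- purple block (247,284)

The brown block lying in the jig, top (364,229), is the one meant. I'll check it in a close crop.

```bash
python3 - <<'E'
import cv2
a=cv2.imread("pics/top0.png")[140:285,270:460]
cv2.imwrite("pics/topc.png",cv2.resize(a,None,fx=4,fy=4,interpolation=cv2.INTER_CUBIC))
E
```

```text
(no output)
```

View pics/topc.png

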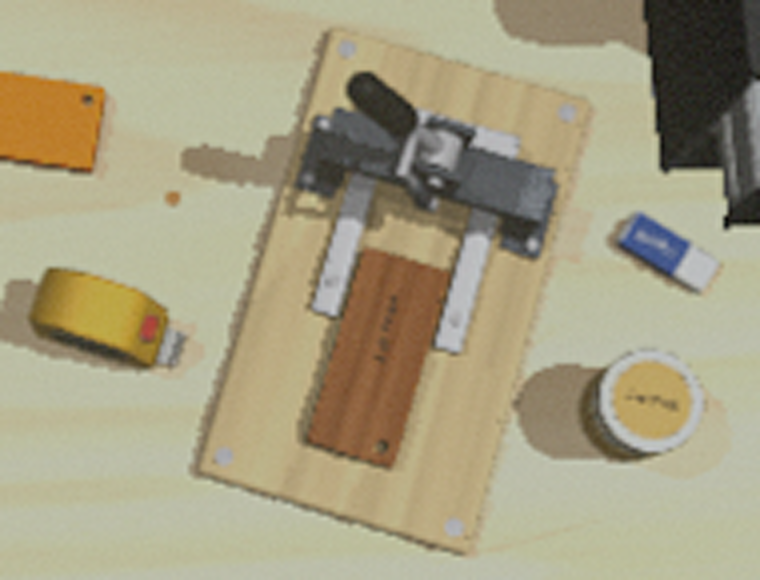

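The crop confirms the brown grained sample, with top corners at crop (306,440), (390,467), (450,270) and (370,250). The board corners are at (330,28), (592,102), (472,553) and (196,470).

```bash
cat > h.py <<'E'
from plant import *
import numpy as np, cv2
from scipy.spatial.transform import Rotation as R
def ray(n,uv):
    c=get_calibration(n)
    p=cv2.undistortPoints(np.float64([[uv]]),c["mtx"],c["dist_coeffs"])[0,0]
    return c["position"],R.from_euler("xyz",c["attitude"]).apply([*p,1])
def at(n,uv,z):
    o,d=ray(n,uv); return (o+d*(z-o[2])/d[2])
def px(n,P):
    c=get_calibration(n); r=R.from_euler("xyz",c["attitude"]).inv()
    return cv2.projectPoints(r.apply(np.atleast_2d(P)-c["position"]),np.zeros(3),np.zeros(3),c["mtx"],c["dist_coeffs"])[0][:,0]
E
python3 - <<'E'
from h import *
np.set_printoptions(precision=1,suppress=True)
C=lambda u,v,z:at("top",(270+u/4-.4,140+v/4-.4),z)[:2]
b=np.array([C(*p,12) for p in[(196,470),(472,553),(592,102),(330,28)]])
print(b,[np.linalg.norm(b[i]-b[i-1]) for i in range(4)])
dst=b; src=np.array([[-130,75],[-130,-75],[130,-75],[130,75.]])
M,_=R.align_vectors(np.c_[dst-dst.mean(0),np.zeros(4)],np.c_[src,np.zeros(4)])
th=M.as_euler("xyz")[2];c=b.mean(0);print("jig",c,th)
J=lambda p:R.from_euler("z",-th).apply([*(np.array(p)-c),0])[:2]
for n,p in dict(s=[(306,440,25),(390,467,25),(450,270,25),(370,250,25)],pot=[(651,402,61)],tape=[(35,285,50),(165,300,50),(155,365,10)],rub=[(625,225,12),(705,285,12)]).items():
    for q in p: print(n,C(*q),J(C(*q)))
r=R.from_euler("z",th)
for nm,p in dict(stop=(75,0,12),grip=(55,38,131),tip=(55,53,152),bl=(40,60,62),br=(40,-60,62)).items():
    w=r.apply(p)+[*c,0]; print(nm,w,(px("top",w)[0]-[269.6,139.6])*4,px("scene",w)[0])
E
```

```text
[[ 499.2   20.7]
 [ 449.2 -121.1]
 [ 690.5 -206.8]
 [ 740.2  -65.5]] [np.float64(255.95241212121715), np.float64(150.38577759752923), np.float64(256.07395830427805), np.float64(149.81143878088716)]
jig [594.8 -93.2] -0.3416712191655278
s [510.8 -37.3] [-97.8  24.5]
s [494.7 -80.1] [-98.7 -21.2]
s [ 597.5 -119.5] [ 11.4 -23.8]
s [610.5 -77.7] [ 9.6 19.9]
pot [ 517.9 -209.7] [ -33.4 -135.5]
tape [595.1  99.5] [-64.3 181.7]
tape [583.9  32.7] [-52.4 115. ]
tape [556.4  39.9] [-80.8 112.5]
rub [ 620.4 -218.2] [  66.  -109.2]
rub [ 585.3 -257.8] [  46.2 -158.3]
stop [ 665.4 -118.3   12. ] [434.9 153.4] [398.8 246.8]
grip [659.3 -75.8 131. ] [380.2 105. ] [388.1 192.4]
tip [664.3 -61.7 152. ] [354.   83.3] [386.2 179.7]
bl [652.6 -50.   62. ] [318.1 158.2] [375.  213.8]
br [ 612.3 -163.1   62. ] [542.4 223.4] [396.4 251.7]
```

Board corners, sample and projected features all agree with the given sizes. The jig origin is at (595,-93) with yaw -0.342. The sample's near end is at jig x≈-98. I'm moving to behind it with the fingers closed and tool x along jig -x.

>>> arm_command --gripper '[0, 0, 0, 0, 0]' --pt "-1 -0.9 0.3" --pt "-1 -0.9 0.3" --pt "-1 -0.9 0.3" --pt "-1 -0.9 0.3" --pt "-1 -0.9 0.3" --twist '[-0.68, 0, 0, 0, 0]'

```text
time: 0.72
tool_pos: [283.4, 333.6, 188.8]
tcp_rot: [-3.141, -0.0, 2.8]
contact_force: [-0.6, -0.1, -0.2]
grip_width: 46.9
finger_force: 0.0
```

>>> arm_command --gripper '[0, 0, 0, 0, 0]' --pt "-1 -0.95 0.3" --pt "-1 -0.95 0.3" --pt "-1 -0.95 0.3" --pt "-1 -0.95 0.3" --pt "-1 -0.95 0.3" --twist '[0, 0, 0, 0, 0]'

```text
time: 1.35
tool_pos: [361.4, 179.8, 151.4]
tcp_rot: [-3.142, -0.0, 2.8]
contact_force: [1.0, -0.6, 1.1]
grip_width: 0.8
finger_force: 0.0
```

>>> arm_command --gripper '[0, 0, 0, 0, 0]' --pt "-1 -0.95 0.3" --pt "-1 -0.95 0.3" --pt "-1 -0.95 0.3" --pt "-1 -0.95 0.3" --pt "-1 -0.95 0.3" --twist '[0, 0, 0, 0, 0]'

```text
time: 1.98
tool_pos: [439.4, 26.1, 113.8]
tcp_rot: [3.142, -0.0, 2.8]
contact_force: [0.8, 0.8, -0.3]
grip_width: 0.3
finger_force: 0.0
```

```bash
cat >> h.py <<'E'
def jig():
    o=get_obs(); p=R.from_euler("z",0.3417).apply(np.array(o["tool_pos"])-[594.8,-93.2,0])
    f=R.from_euler("z",0.3417).apply(o["contact_force"])
    print("t",round(o["time"],2),"jig tcp",p.round(1),"F",f.round(1),"yawerr",round(o["tcp_rot"][2]-2.7999,4),"w",round(o["grip_width"],1))
E
python3 -c "from h import *;jig()"
```

```text
t 1.98 jig tcp [-186.4   60.3  113.8] F [ 0.5  1.  -0.3] yawerr 0.0001 w 0.3
```

>>> arm_command --gripper '[0, 0, 0, 0, 0]' --pt "-0.86 -0.8 0.3" --pt "-0.85 -0.8 0.5" --pt "-0.85 -0.8 1" --pt "0 0 1" --pt "0 0 1" --twist '[0, 0, 0, 0, 0]'

```text
time: 2.6
tool_pos: [479.3, -51.2, 18.1]
tcp_rot: [3.142, -0.001, 2.799]
contact_force: [0.8, 0.0, -0.4]
grip_width: 0.4
finger_force: 0.0
```

```bash
python3 - <<'E'
from h import *
jig()
a=capture("top")[140:285,270:460,::-1]
cv2.imwrite("pics/c2.png",cv2.resize(a,None,fx=4,fy=4,interpolation=cv2.INTER_CUBIC))
E
```

```text
t 2.6 jig tcp [-122.9    0.9   18.1] F [ 0.7  0.3 -0.4] yawerr -0.0006 w 0.4
```

View pics/c2.png

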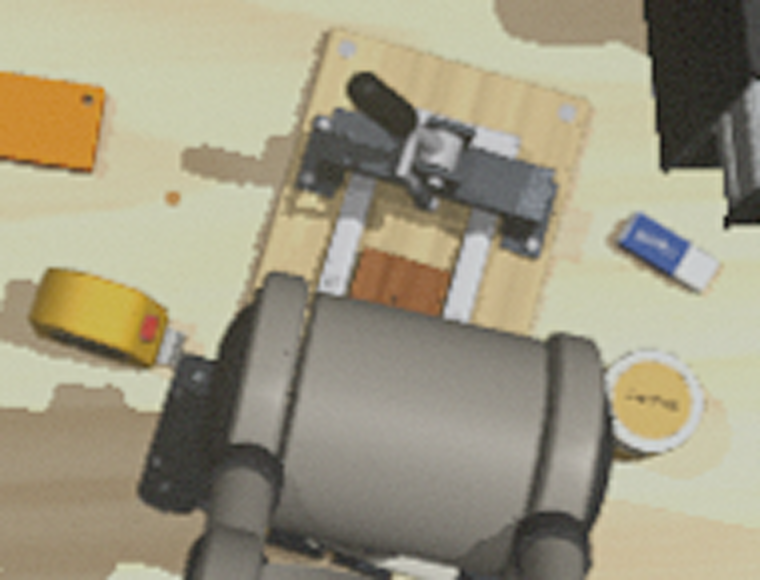

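The image shows the hand behind the sample and nothing disturbed; the sample's far edge is still at crop (370..450, 250..270). Pushing now.

>>> arm_command --gripper '[0, 0, 0, 0, 0]' --pt "-0.4 -0.03 0.08" --pt "-0.5 0 0" --pt "-0.5 0 0" --pt "-0.5 0 0" --pt "-0.4 0 0" --twist '[0, 0, 0, 0, 0]'

```text
time: 3.28
tool_pos: [534.3, -71.1, 17.5]
tcp_rot: [3.141, 0.0, 2.8]
contact_force: [-1.7, 0.7, 1.0]
grip_width: 0.5
finger_force: 0.7
```

```bash
python3 -c "from h import *;jig()"
```

```text
t 3.27 jig tcp [-64.4   0.6  17.5] F [-1.8  0.1  1. ] yawerr 0.0002 w 0.5
```

>>> arm_command --gripper '[0, 0, 0, 0, 0]' --pt "-0.2 0 0" --pt "-0.15 0 0" --pt "-0.12 0 0" --pt "-0.1 0 0" --pt "-0.08 0 0" --twist '[0, 0, 0, 0, 0]'

```text
time: 3.9
tool_pos: [548.8, -76.2, 17.2]
tcp_rot: [3.141, 0.0, 2.8]
contact_force: [-0.5, 0.3, -0.7]
grip_width: 0.7
finger_force: 0.2
```

>>> arm_command --gripper '[0, 0, 0, 0, 0]' --pt "-0.04 0 0" --pt "-0.04 0 0" --pt "-0.04 0 0" --pt "-0.04 0 0" --pt "-0.04 0 0" --twist '[0, 0, 0, 0, 0]'

```text
time: 4.53
tool_pos: [552.3, -77.5, 17.2]
tcp_rot: [-3.142, -0.003, 2.8]
contact_force: [-7.3, 2.7, 6.1]
grip_width: 0.7
finger_force: 3.3
```

```bash
python3 -c "from h import *;jig()"
```

```text
t 4.53 jig tcp [-45.3   0.6  17.2] F [-7.7  0.1  6.1] yawerr 0.0003 w 0.7
```

Force is rising at TCP x≈-45, where the stop is expected. One more small push to confirm, then back off.

>>> arm_command --gripper '[0, 0, 0, 0, 0]' --pt "-0.05 0 0" --pt "-0.03 0 0" --pt "0 0 0" --pt "0 0 0" --pt "0 0 0" --twist '[0, 0, 0, 0, 0]'

```text
time: 5.15
tool_pos: [552.4, -77.5, 17.2]
tcp_rot: [-3.141, -0.006, 2.8]
contact_force: [-10.1, 3.5, 8.9]
grip_width: 0.7
finger_force: 5.4
```

```bash
python3 -c "from h import *;jig()"
```

```text
t 5.15 jig tcp [-45.2   0.6  17.2] F [-10.6  -0.1   8.9] yawerr 0.0005 w 0.7
```

The sample is firmly seated: no motion as force rises to 10 N. Backing off, going up and over to the lever's +y side.

>>> arm_command --gripper '[0, 0, 0, 0, 0]' --pt "0.4 0 0" --pt "0.8 0 0" --pt "0 0.5 -1" --pt "0 1 -1" --pt "0 1 -1" --twist '[0, 0, 0, 0, 0]'

```text
time: 5.78
tool_pos: [548.4, -9.2, 93.1]
tcp_rot: [3.141, 0.002, 2.8]
contact_force: [0.4, 0.1, 0.0]
grip_width: 0.4
finger_force: 0.0
```

>>> arm_command --gripper '[0, 0, 0, 0, 0]' --pt "0 1 -1" --pt "0 0.3 -1" --pt "0 0 -1" --pt "0 0 -1" --pt "-0.2 0 -1" --twist '[0, 0, 0, 0, 0]'

```text
time: 6.4
tool_pos: [563.6, 19.4, 218.2]
tcp_rot: [3.141, 0.001, 2.8]
contact_force: [-0.2, -0.1, -0.0]
grip_width: 0.5
finger_force: 0.0
```

>>> arm_command --gripper '[0, 0, 0, 0, 0]' --pt "-1 0 0" --pt "-1 0 0" --pt "-1 0 0" --pt "-1 0 0" --pt "-1 0 0" --twist '[0, 0, 0, 0, 0]'

```text
time: 7.02
tool_pos: [682.3, -22.9, 217.2]
tcp_rot: [3.141, 0.001, 2.8]
contact_force: [-0.1, -0.2, 0.3]
grip_width: 0.2
finger_force: 0.0
```

```bash
python3 - <<'E'
from h import *
jig()
a=capture("scene")[150:300,290:440,::-1]
cv2.imwrite("pics/c3.png",cv2.resize(a,None,fx=4,fy=4,interpolation=cv2.INTER_CUBIC))
E
```

```text
t 7.03 jig tcp [ 58.9  95.6 217.2] F [-0.  -0.2  0.3] yawerr 0.0002 w 0.2
```

View pics/c3.png

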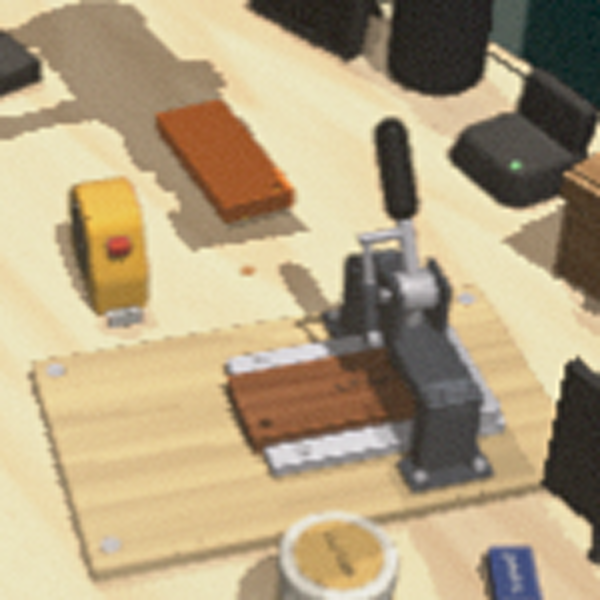

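The sample now sits between the rails with its near end about 5 mm outside, top corners at crop (228,378) and (260,452). The lever is still open at (395,170), and the bystanders have not moved. Lowering beside the lever.

>>> arm_command --gripper '[0, 0, 0, 0, 0]' --pt "0.15 0 1" --pt "0 0 1" --pt "0 0 1" --pt "0 0 0.7" --pt "0 0 0" --twist '[0, 0, 0, 0, 0]'

```text
time: 7.7
tool_pos: [676.9, -21.1, 123.3]
tcp_rot: [-3.141, -0.002, 2.8]
contact_force: [0.3, -0.1, 0.7]
grip_width: 0.3
finger_force: 0.0
```

```bash
python3 - <<'E'
from h import *
jig()
for p in[(228,378),(260,452)]:
    q=at("scene",(290+p[0]/4-.4,150+p[1]/4-.4),25); print(R.from_euler("z",0.3417).apply(q-[594.8,-93.2,0]).round(1))
E
```

```text
t 7.7 jig tcp [ 53.2  95.4 123.3] F [ 0.3 -0.   0.7] yawerr 0.0003 w 0.3
[-33.6  22.9  25. ]
[-33.8 -32.6  25. ]
```

Near end at x≈-34, where home is -35. Now pushing the lever towards -y, from TCP y 95 to about 12.

>>> arm_command --gripper '[0, 0, 0, 0, 0]' --pt "0 -0.5 0" --pt "0 -0.4 0" --pt "0 -0.4 0" --pt "0 -0.4 0" --pt "0 -0.4 0" --twist '[0, 0, 0, 0, 0]'

```text
time: 8.32
tool_pos: [660.9, -71.2, 126.6]
tcp_rot: [3.14, 0.003, 2.8]
contact_force: [0.6, 1.7, 1.8]
grip_width: 0.5
finger_force: 1.1
```

>>> arm_command --gripper '[0, 0, 0, 0, 0]' --pt "0 -0.4 0" --pt "0 -0.4 0" --pt "0 -0.3 0" --pt "0 -0.2 0" --pt "0 0 0" --twist '[0, 0, 0, 0, 0]'

```text
time: 8.95
tool_pos: [649.1, -101.8, 124.6]
tcp_rot: [3.142, -0.0, 2.8]
contact_force: [0.3, 0.6, 0.2]
grip_width: 0.5
finger_force: 0.0
```

```bash
python3 - <<'E'
from h import *
jig()
a=capture("scene")[130:280,300:450,::-1]
cv2.imwrite("pics/c4.png",cv2.resize(a,None,fx=4,fy=4,interpolation=cv2.INTER_CUBIC))
E
```

```text
t 8.95 jig tcp [ 54.1  10.1 124.6] F [0.1 0.7 0.2] yawerr -0.0003 w 0.5
```

View pics/c4.png

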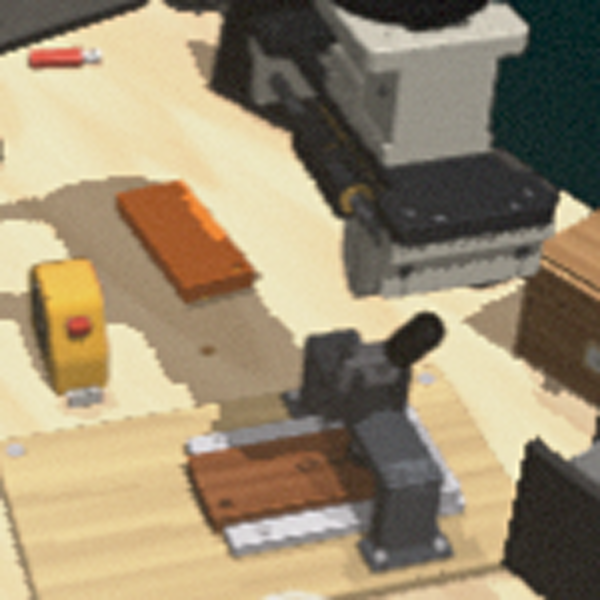

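The lever has snapped over, its grip now leaning to -y at crop (415,340), and the force on the tool is near zero. Withdrawing to +y, then up.

>>> arm_command --gripper '[0, 0, 0, 0, 0]' --pt "0 0.8 0" --pt "0 1 0" --pt "0 1 -0.5" --pt "0 0 -1" --pt "0 0 -1" --twist '[0, 0, 0, 0, 0]'

```text
time: 9.62
tool_pos: [673.0, -32.9, 187.7]
tcp_rot: [3.141, -0.0, 2.802]
contact_force: [-0.0, -0.6, 0.3]
grip_width: 0.4
finger_force: 0.0
```

>>> arm_command --gripper '[0, 0, 0, 0, 0]' --pt "0.5 1 -1" --pt "1 1 -1" --pt "1 1 0" --pt "1 1 0" --pt "1 1 0" --twist '[0, 0, 0, 0, 0]'

```text
time: 10.25
tool_pos: [607.9, 122.9, 237.4]
tcp_rot: [3.141, 0.0, 2.801]
contact_force: [0.5, 0.0, -0.3]
grip_width: 0.2
finger_force: 0.0
```

>>> arm_command --gripper '[0, 0, 0, 0, 0]' --pt "1 1 0" --pt "0.5 0.5 0" --pt "0 0 0" --pt "0 0 0" --pt "0 0 0" --twist '[0, 0, 0, 0, 0]'

```text
time: 10.88
tool_pos: [586.3, 166.9, 237.1]
tcp_rot: [-3.141, 0.0, 2.799]
contact_force: [0.6, -0.3, -0.0]
grip_width: 0.6
finger_force: 0.0
```

```bash
python3 - <<'E'
from h import *
jig()
f=lambda n,y,x:cv2.resize(capture(n)[y:y+145,x:x+190,::-1],None,fx=2.1,fy=2.1,interpolation=cv2.INTER_CUBIC)
cv2.imwrite("pics/c5.png",np.hstack([f("top",140,270),f("scene",165,270)]))
w=R.from_euler("z",-.3417).apply([55,-38,131])+[594.8,-93.2,0]
print([(px("top",w)[0]-[270,140])*2.1,(px("scene",w)[0]-[270,165])*2.1+[399,0]])
E
```

```text
t 10.88 jig tcp [-95.2 242.2 237.1] F [ 0.6 -0.1 -0. ] yawerr -0.0012 w 0.6
[array([278.98680299,  77.3434612 ]), array([678.22814867, 105.90486248])]
```

View pics/c5.png

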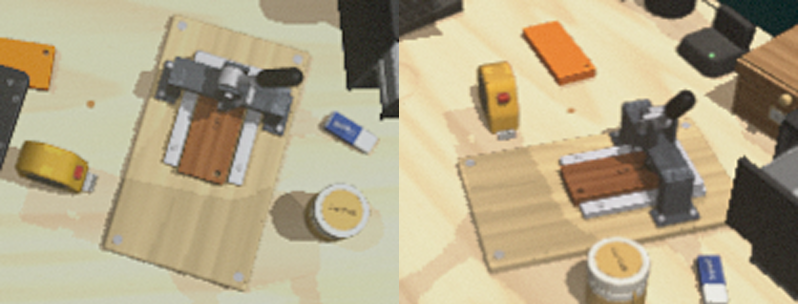

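The grip is at the predicted closed position, top (279,77) and scene (678,106). The sample is in its home position and the tape, pot and eraser are where they were. Handing in.

```bash
python3 -c "from plant import *;print(close_job())"
```

```text
the job is handed in; nothing more can be done
None
```

The sample is pushed up against the end stop, the clamp lever is snapped fully over to its closed side, and the hand is clear with the paint pot, tape measure and eraser unmoved; the job was handed in at about 11 s.

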